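Index the spoked filter wheel to the red filter

ROBOT

A 7-joint arm with a two-finger parallel gripper is mounted at the origin on a cart in front of the work surface, level with it; the furniture and walls round the work are solid. World frame = base frame: x ahead of the robot, y to its left, z up, the work surface at z = 0. Lengths are in m, angles in rad, forces in N, time in s.
With the tool pointing down it reaches from about 0.4 to 0.85 m from the base axis. Payload 4.5 kg.
Tool frame: the origin (TCP) lies on the centre line of the jaws, within the pads' length; the fingertips stand 8 mm ahead of it and the grasp point (between the pads) lies 11 mm behind it; z points along the fingers, x is the direction in which the jaws open and shut, and the axes are right-handed (so a half turn about z gives the same grasp; the last joint's range is limited). The gripper opens to 88 mm and grips with 3 to 60 N. Pads are 18 mm wide; open, the fingers measure 123 mm over their backs; the gripper's body (75 mm by 187 mm) begins 45 mm behind the grasp point.
Start: joints at [-1.144, 0.689, -0.195, 1.565, 0.157, 0.902, -0.215], TCP at [0.239, 0.577, 0.227] pointing down, gripper open.
Joint ranges: [-3.01, 3.01], [-0.46, 2.08], [-1.47, 1.51], [0.13, 2.56], [-1, 4.14], [0.04, 2.09], [-2.66, 2.66]. Speed limits (rad/s): [2.57, 2.57, 3.14, 3.14, 3.14, 3.14, 3.14].

INTERFACE

Orientations are given as a unit quaternion [x, y, z, w].
In Python, from plant import r gives the robot as it stands.
- The arm moves only by the shell command python3 -m pendant 'ROWS' [FORCE]. ROWS is JSON, a list of rows, each a list of 3 entries, a list of its own where there are three numbers: the turn, a rotation vector about the tool's x, y, z in rad, then the shift along the tool's x, y, z in m, then the opening, from 0 (shut) to 1 (fully open). In form: [[[wx, wy, wz], [tx, ty, tz], claw], ...]. A call has 1 to 10 rows; each row is the pose to reach, as a shift and turn from the pose commanded when the call began, along the tool's axes at that moment; what a row does not reach only later rows make up. A row lasts 1/10 s, in which the tool goes at most 50 mm and 8.59 degrees, less where a joint would pass 70% of its speed; a pose out of reach is approached as far as the arm can. A call with a gripper value outside its range is refused whole. The fingers move at their own pace and stop on an object; FORCE is the grip in N (left out, the last holds). Time passes only in rows, so rows that repeat a pose let the fingers close. It gives the time, the measured TCP pose, the force and the opening at its end, in the units of the state.
- r.get_state(): the state, without advancing time (a new reading comes with each control period).
- r.snapshot(name): name is "side" or "top"; returns a dict with "image" (384x512x3 uint8, red, green, blue), "mtx" (3x3 intrinsics, pixels), "R" (3x3) and "t" (3): a world point X has camera coordinates R X + t. Camera axes: x right, y down, z forward; pixel columns grow to the right and rows downward; lengths in m; the calibration is good to about 2 mm. A picture is of the moment at which its call begins. There is no depth.
- r.finish_job(): hands the job in, once; it reports no verdict.
The state is a dict: "clock": time; "q": joint angles; "qd": joint speeds; "joint_torque": joint torques, N m; "tool_pos": TCP position; "eef_rot": TCP orientation; "contact_force": force on the tool from outside, world axes, zero at the start; "moment": the same for the moment, N m; "opening": opening from 0.0 (shut) to 1.0 (fully open).
Only numpy, scipy, OpenCV 4.12 (cv2) and the standard library are available. Lean on these libraries where they do the work, as an engineer would, in place of code of your own. Each camera call takes 0.05 s, during which the arm holds its last target. There are 200 camera calls.

TASK

Bring the red filter in front of the sight tube: turn the filter wheel until the spoke with the red knob points straight up, and leave it standing there. The wheel goes round, either way, when its upper spokes are pushed sideways one after another with the side of the closed gripper. Leave the small brown vial and the blue-capped tube where they stand.

Things in the scene. Friction and masses are not known exactly. Their poses are not given: they have to be found in the camera images.
- filter_stand: Grey fixed stand with an upright five-spoked wheel. Origin on the worktop under the wheel's centre, in the wheel's plane; z up, x along the axle away from the robot, y to the left (yaw -0.4 to 0.1 rad). Axle 130 mm up. Foot 100x100 mm, 15 mm high; column, bearing and black sight tube stand behind the wheel, 12 to 74 mm from its plane, top 175 mm up (only the wheel is higher).
- filter_wheel (a joint): Wheel angle, rad, about the level axle. 0 or a whole turn (6.283) = red spoke straight up; grows clockwise seen from the robot (top goes right, stand -y). Turns either way without notches, stays where left (friction 0.12 N m). Disc 88 mm across with five coloured filters; five steel spokes 10 mm thick, 72 degrees apart, each in line with the filter of its knob's colour.
- red_knob (a point): Centre of the red ball knob at the end of the red filter's spoke. All five knobs are 19 mm across, centres 88 mm from the axle; clockwise from red: yellow, green, blue, white. At the goal it stands 218 mm above the worktop, straight over the axle. Mind the tall brown bottle to the right of the wheel, fixed at world x 0.53, y -0.03: 132 mm thick, 315 mm high.
- vial: Bystander: small brown vial with a red cap, 27 mm across, 45 mm high, loose on the worktop to the left of and nearer than the stand. Origin at the centre of its underside.
- tube: Bystander: self-standing clear tube with a blue cap, 34 mm across, 112 mm high, loose on the worktop behind the stand. Origin at the centre of its underside.

How it is judged:
At the end, for the whole second after the job is handed in: The red knob is above the axle and within 18 mm sideways of straight over it (about 12 degrees either way), and the wheel is at rest (z of red_knob in the frame of filter_stand above 0.16 m and y of red_knob in the frame of filter_stand between -0.018 and 0.018 m and velocity of joint filter_wheel between -0.1 and 0.1 rad/s); the robot touches nothing.
It fails at once if the brown vial is shifted by more than 20 mm (distance of vial from where it was at the start of the episode above 0.02 m).
It fails at once if the blue-capped tube is shifted by more than 20 mm (distance of tube from where it was at the start of the episode above 0.02 m).
It also fails if it takes over 48 s, if anything falls off the work surface, if the arm or the gripper's body presses on something with over 40 N, if the wrist force passes 120 N, or if a joint passes its speed limit or range.

## Working session

There is one attempt and no reset: what is moved stays moved. The work goes in short steps, Python scripts to look and compute and a shell command to move; the robot and the scene stay as the last step left them, time stands still between calls to the robot, and variables do not carry over. Pictures are saved under pics/ and viewed, about 8 in all and at most 12, crops included, and the job is handed in when it is done.

```bash
mkdir -p pics; ls; python3 - <<'E'
from plant import r
import cv2,numpy as np,pickle
s=r.get_state();print(s)
d={}
for n in("side","top"):
    p=r.snapshot(n);d[n]=p;cv2.imwrite(f"pics/{n}0.png",cv2.cvtColor(p["image"],cv2.COLOR_RGB2BGR));print(n,p["mtx"],p["R"],p["t"],-p["R"].T@p["t"])
pickle.dump(d,open("s0.pkl","wb"))
E
```

```text
pics
{'clock': 0.0, 'q': array([-1.14422398,  0.68996567, -0.19451502,  1.56634219,  0.15728312,
        0.90251009, -0.21510784]), 'qd': array([-0.00035698, -0.00055366,  0.00047423, -0.00188469,  0.00149553,
        0.00089573, -0.00146373]), 'joint_torque': array([-8.06214052e-05, -5.27564549e+01, -1.26708113e+00, -1.53428364e+01,
       -5.26760670e-02,  6.55277327e-03,  1.63399814e-04]), 'tool_pos': array([0.23901129, 0.57678056, 0.22572201]), 'eef_rot': array([ 8.31471097e-01,  5.55567254e-01, -7.27106840e-04,  5.59880536e-04]), 'contact_force': array([ 0.32522634,  0.36480908, -0.19553751]), 'moment': array([-0.05151236, -0.00374195,  0.01154412]), 'opening': 1.0023901611889312}
side [[439.25858736   0.         254.99498843]
 [  0.         439.25858736 196.57512767]
 [  0.           0.           1.        ]] [[-0.99732078 -0.07017776  0.02064827]
 [-0.05865954  0.59856577 -0.79892307]
 [ 0.04370728 -0.79799379 -0.60107868]] [0.52492751 0.01603459 1.16887177] [0.47337349 0.9599929  0.70455546]
top [[441.81486847   0.         259.87001261]
 [  0.         441.81486847 176.74512495]
 [  0.           0.           1.        ]] [[-0.00953253 -0.99993883  0.0056092 ]
 [-0.99802419  0.0091656  -0.06215871]
 [ 0.0621035  -0.00619065 -0.99805052]] [0.24405077 0.48720289 0.97786666] [0.42783775 0.24562396 1.00487529]
```

View pics/side0.png

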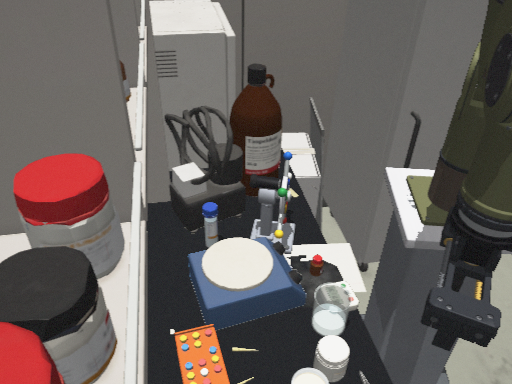

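View pics/top0.png

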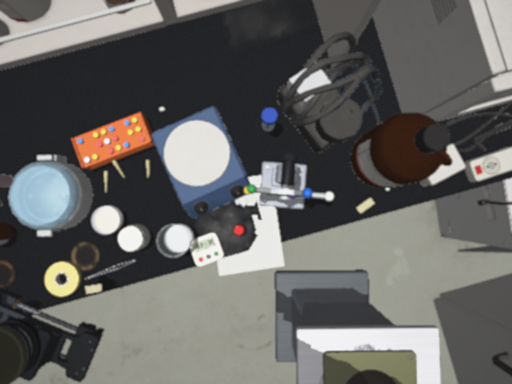

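The side view shows the blue knob at (287,156), green at (282,192) and yellow at (279,234). The top view shows green at (250,189), blue at (308,193), white at (330,197) and the vial cap at (239,230). Next I triangulate the knobs.

```bash
cat > h.py <<'E'
import cv2,numpy as np
def tri(pa,ua,pb,ub):
    P=[p["mtx"]@np.c_[p["R"],p["t"]] for p in(pa,pb)]
    X=cv2.triangulatePoints(P[0],P[1],np.float64(ua).reshape(2,1),np.float64(ub).reshape(2,1))[:,0]
    return X[:3]/X[3]
def proj(p,X):
    u=p["mtx"]@(p["R"]@np.asarray(X)+p["t"]);return u[:2]/u[2]
def ray(p,u):
    d=p["R"].T@np.linalg.solve(p["mtx"],[*u,1]);return -p["R"].T@p["t"],d
def plane(p,u,z):
    c,d=ray(p,u);return c+d*(z-c[2])/d[2]
RNG=dict(blue=((100,130),),green=((50,85),),yellow=((20,35),),red=((0,8),(172,180)))
def blobs(p,box,col,smin=130,vmin=70):
    x0,y0,x1,y1=box
    h=cv2.cvtColor(p["image"][y0:y1,x0:x1],cv2.COLOR_RGB2HSV)
    if col=="white": m=((h[...,1]<40)&(h[...,2]>190))
    else:
        m=np.zeros(h.shape[:2],bool)
        for a,b in RNG[col]: m|=(h[...,0]>=a)&(h[...,0]<=b)&(h[...,1]>smin)&(h[...,2]>vmin)
    n,l,st,c=cv2.connectedComponentsWithStats(m.astype(np.uint8))
    return [(int(st[i,4]),tuple(st[i,2:4].tolist()),(c[i]+[x0,y0]).round(1).tolist()) for i in range(1,n) if st[i,4]>5]
E
python3 - <<'E'
import pickle;from h import *
d=pickle.load(open("s0.pkl","rb"))
for c in("blue","green","yellow","red","white"):
    print(c,"side",blobs(d["side"],(255,140,330,280),c)); print("   top",blobs(d["top"],(225,150,345,245),c))
ims=[]
for n,(x,y,w,h) in dict(side=(250,140,80,120),top=(230,155,120,90)).items():
    ims.append(cv2.resize(d[n]["image"][y:y+h,x:x+w],(400 if n=="side" else 400,600 if n=="side" else 300),interpolation=cv2.INTER_CUBIC))
o=np.zeros((600,800,3),np.uint8);o[:,:400]=ims[0];o[:300,400:]=ims[1]
cv2.imwrite("pics/c0.png",o[...,::-1])
E
```

```text
blue side [(56, (9, 8), [287.2, 155.4]), (11, (2, 6), [288.5, 181.3])]
   top [(88, (10, 12), [307.3, 192.4])]
green side [(62, (9, 8), [282.0, 191.8])]
   top [(36, (7, 7), [251.2, 188.3])]
yellow side [(6, (2, 5), [285.2, 209.8]), (56, (8, 8), [278.5, 233.3])]
   top [(27, (6, 7), [245.4, 190.3])]
red side [(60, (22, 11), [269.8, 169.6]), (10, (7, 2), [260.7, 170.3]), (15, (4, 5), [284.6, 220.1]), (85, (11, 10), [317.0, 259.7])]
   top [(111, (12, 12), [238.8, 229.7])]
white side [(940, (38, 38), [300.6, 157.1]), (12, (4, 4), [289.2, 174.3]), (56, (6, 13), [284.3, 182.0]), (41, (15, 5), [267.6, 190.6]), (16, (4, 6), [288.6, 193.1]), (7, (2, 4), [280.4, 215.3]), (11, (5, 6), [256.1, 220.9]), (19, (3, 7), [279.1, 226.3]), (13, (4, 6), [292.2, 225.7]), (49, (18, 10), [262.6, 234.6]), (624, (47, 32), [308.1, 250.7]), (24, (8, 6), [276.1, 239.7]), (543, (18, 39), [262.1, 261.4])]
   top [(62, (5, 19), [226.4, 157.1]), (566, (45, 32), [269.1, 180.0]), (71, (6, 24), [302.3, 175.6]), (1147, (50, 52), [263.8, 219.7]), (90, (21, 8), [324.6, 195.3]), (14, (6, 3), [283.8, 197.1]), (19, (8, 4), [297.9, 205.4])]
```

View pics/c0.png

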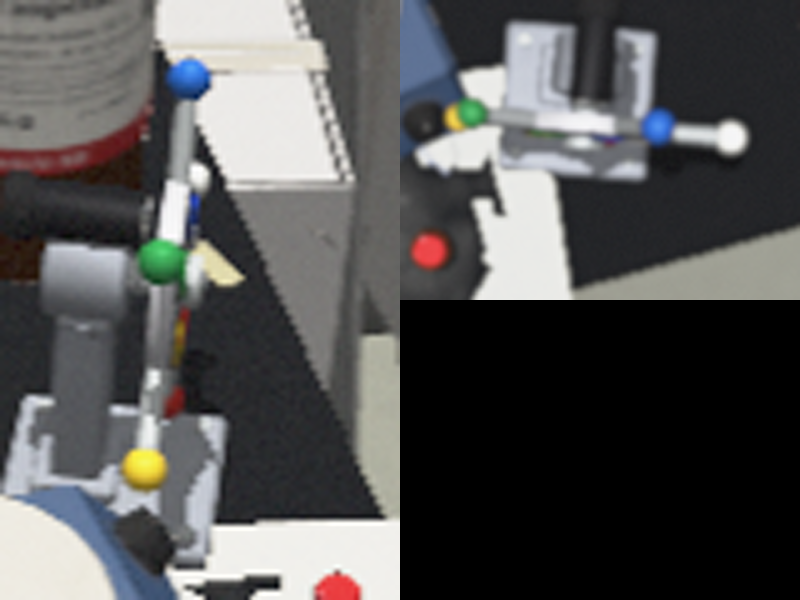

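The crop shows blue on top, white to its right, green to the left, yellow lower left and red at the bottom. Next I fit the axle and wheel angle.

```bash
cat > w.py <<'E'
from h import *
from scipy.optimize import least_squares
ORD=["red","yellow","green","blue","white"]
def knob(v,c,a):  # v: x,y,yaw ; a wheel angle
    i=ORD.index(c)*2*np.pi/5+a
    L=-.088*np.sin(i); return np.array([v[0]-np.sin(v[2])*L,v[1]+np.cos(v[2])*L,.13+.088*np.cos(i)])
E
python3 - <<'E'
import pickle;from w import *
d=pickle.load(open("s0.pkl","rb"));s,t=d["side"],d["top"]
pts=dict(blue=((287.2,155.4),(307.3,192.4)),green=((282,191.8),(250.7,188.5)),white=((289.5,174.5),(329.5,195.8)))
pts={k:(np.array(a)+.0,np.array(b)) for k,(a,b) in pts.items()}
for k,(a,b) in pts.items():print(k,tri(s,a,t,b).round(4))
obs=[(k,s,a) for k,(a,b) in pts.items()]+[(k,t,b) for k,(a,b) in pts.items()]+[("yellow",s,np.array((278.5,233.3)))]
f=lambda v:np.concatenate([proj(p,knob(v,k,v[3]))-u for k,p,u in obs])
q=least_squares(f,[.45,.19,-.1,2.8]);print(q.x,np.degrees(q.x[3]),f(q.x).round(1))
for k in ORD:print(k,knob(q.x,k,q.x[3]).round(3))
print("vial",plane(t,(238.8,229.7),.045),"tube",plane(t,(269.5,116),.112))
E
```

```text
blue [0.4496 0.1559 0.2135]
green [0.4578 0.2576 0.1912]
white [0.442  0.1026 0.1294]
[ 0.45166476  0.18779373 -0.099944    2.88954889] 165.55895596669254 [ 1.1  0.7 -0.   1.4 -1.   1.1  0.1 -0.1  1.3 -0.7  0.7  0.2  0.3  0.9]
red [0.449 0.166 0.045]
yellow [0.459 0.262 0.083]
green [0.458 0.255 0.186]
blue [0.448 0.156 0.212]
white [0.443 0.1   0.125]
vial [0.37337881 0.28627507 0.045     ] tube [0.60752974 0.21923076 0.112     ]
```

Red is 166° clockwise from the top. Turning counter-clockwise takes three pushes to the left: blue, then white, then red. First I travel there with the gripper closed and the jaw axis along the stand's x.

```bash
python3 -m pendant '[[[0,0,0],[0,0,-0.03],0],[[0,0,0.06],[-0.015,0.016,-0.055],0],[[0,0,0.16],[-0.04,0.043,-0.06],0],[[0,0,0.26],[-0.065,0.07,-0.06],0],[[0,0,0.36],[-0.09,0.097,-0.06],0],[[0,0,0.46],[-0.115,0.124,-0.06],0],[[0,0,0.54],[-0.14,0.15,-0.06],0],[[0,0,0.6],[-0.16,0.172,-0.06],0],[[0,0,0.64],[-0.169,0.182,-0.06],0],[[0,0,0.64],[-0.169,0.182,-0.06],0]]'
cat > g.py <<'E'
from plant import r
import numpy as np,sys
from scipy.spatial.transform import Rotation as R
s=r.get_state();T=R.from_quat(s["eef_rot"])
tp=np.array([float(v) for v in sys.argv[1:4]])
m=T.as_matrix();print("tool axes",m.round(3).tolist(),"pos",s["tool_pos"].round(4),"F",s["contact_force"].round(1),"t",s["clock"])
y=-.1;G=np.array([[np.cos(y),np.sin(y),0],[np.sin(y),-np.cos(y),0],[0,0,-1]]).T
G=np.c_[[np.cos(y),np.sin(y),0],[np.sin(y),-np.cos(y),0],[0,0,-1]]
print("shift",(m.T@(tp-s["tool_pos"])).round(4),"turn",R.from_matrix(m.T@G).as_rotvec().round(3),"q",s["q"].round(2))
E
python3 g.py .446 .12 .285
```

```text
clock: 1.1
tool_pos: [0.3434, 0.3502, 0.2865]
eef_rot: [0.964, 0.264, -0.0, 0.0]
contact_force: [-0.5, 1.2, 0.0]
opening: 0.114
tool axes [[0.86, 0.51, 0.0], [0.51, -0.86, -0.001], [-0.0, 0.001, -1.0]] pos [0.3434 0.3502 0.2865] F [-0.5  1.2  0. ] t 1.1
shift [-0.0291  0.2503  0.0017] turn [0.001 0.    0.635] q [-0.87  0.43 -0.03  1.88  0.02  0.83 -0.38]
```

```bash
python3 -m pendant '[[[0,0,0.08],[-0.004,0.03,0],0],[[0,0,0.16],[-0.008,0.06,0],0],[[0,0,0.24],[-0.011,0.095,0],0],[[0,0,0.32],[-0.015,0.13,0],0],[[0,0,0.4],[-0.019,0.165,0],0],[[0,0,0.48],[-0.023,0.2,0],0],[[0,0,0.56],[-0.026,0.225,0],0],[[0,0,0.635],[-0.029,0.243,0],0],[[0,0,0.635],[-0.029,0.25,0],0],[[0,0,0.635],[-0.029,0.25,0],0]]'
python3 g.py .446 .12 .193
```

```text
clock: 2.1
tool_pos: [0.4462, 0.1229, 0.2864]
eef_rot: [0.999, -0.047, 0.0, -0.0]
contact_force: [0.3, 0.6, -0.5]
opening: 0.006
tool axes [[0.995, -0.095, 0.0], [-0.095, -0.995, 0.001], [-0.0, -0.001, -1.0]] pos [0.4462 0.1229 0.2864] F [ 0.3  0.6 -0.5] t 2.1
shift [0.0001 0.003  0.0934] turn [-0.001  0.     0.005] q [-0.48  0.4   0.16  1.96 -0.09  0.79 -0.36]
```

```bash
python3 - <<'E'
from plant import r
import cv2,numpy as np
a,b=[cv2.resize(r.snapshot(n)["image"][y:y+150,x:x+200],(800,600) if 0 else (400,300)) for n,x,y in(("side",180,90),("top",210,110))]
cv2.imwrite("pics/s1.png",np.hstack([a,b])[...,::-1])
E
```

```text
(no output)
```

View pics/s1.png

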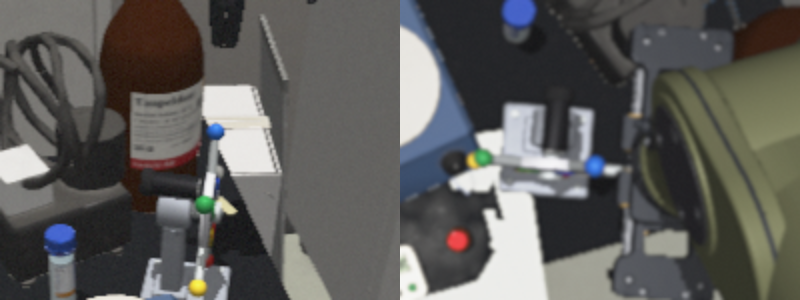

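The gripper is just right of blue (crop: blue at (597,165), fingers near x≈625), clear of the bottle. I lower it and push left.

```bash
python3 -m pendant '[[[0,0,0],[0,0.003,0.025],0],[[0,0,0],[0,0.003,0.05],0],[[0,0,0],[0,0.003,0.075],0],[[0,0,0],[0,0.003,0.093],0],[[0,0,0],[0,0.003,0.093],0]]'
python3 -m pendant '[[[0,0,0],[0,-0.01,0],0],[[0,0,0],[0,-0.02,0],0],[[0,0,0],[0,-0.03,0],0],[[0,0,0],[0,-0.042,0],0],[[0,0,0],[0,-0.054,0],0],[[0,0,0],[0,-0.066,0],0],[[0,0,0],[0,-0.078,0],0],[[0,0,0],[0,-0.09,0],0],[[0,0,0],[0,-0.1,0],0],[[0,0,0],[0,-0.106,0],0]]'
cat > ang.py <<'E'
import sys;from plant import r
from w import *
s,t=r.snapshot("side"),r.snapshot("top")
for p,n,box in((s,"side",(255,140,300,250)),(t,"top",(235,170,345,210))):
    for c in ORD[:4]: print(n,c,blobs(p,box,c))
if len(sys.argv)>1:
    a,b=[cv2.resize(p["image"][y:y+150,x:x+200],(400,300),interpolation=cv2.INTER_CUBIC) for p,x,y in((s,200,120),(t,210,110))]
    cv2.imwrite(sys.argv[1],np.hstack([a,b])[...,::-1])
v=[.4517,.1878,-.1]
for a in range(-60,61,15): print(a,[proj(p,knob(v,"red",np.radians(a))).round(0).tolist() for p in(s,t)])
E
python3 ang.py pics/s2.png; python3 g.py .446 .226 .193
```

```text
clock: 2.7
tool_pos: [0.4436, 0.1203, 0.1917]
eef_rot: [0.999, -0.047, -0.002, 0.0]
contact_force: [-0.3, 0.4, 0.4]
opening: 0.003
clock: 3.7
tool_pos: [0.4557, 0.2259, 0.1933]
eef_rot: [0.999, -0.048, -0.0, -0.0]
contact_force: [-0.2, -1.4, -0.4]
opening: 0.005
side red [(69, (22, 10), [266.7, 170.1])]
side yellow [(11, (3, 5), [283.2, 225.7])]
side green [(49, (8, 8), [278.5, 229.9])]
side blue [(68, (10, 10), [282.6, 182.6])]
top red []
top yellow []
top green []
top blue []
-60 [[281.0, 201.0], [248.0, 188.0]]
-45 [[282.0, 189.0], [255.0, 188.0]]
-30 [[284.0, 178.0], [265.0, 189.0]]
-15 [[285.0, 169.0], [277.0, 189.0]]
0 [[287.0, 162.0], [290.0, 191.0]]
15 [[288.0, 157.0], [302.0, 192.0]]
30 [[289.0, 156.0], [313.0, 193.0]]
45 [[289.0, 157.0], [322.0, 194.0]]
60 [[289.0, 160.0], [328.0, 195.0]]
tool axes [[0.995, -0.095, 0.001], [-0.095, -0.995, 0.001], [0.001, -0.001, -1.0]] pos [0.4561 0.2262 0.1936] F [-0.4 -0.9  0.3] t 3.8
shift [-0.01    0.0012  0.0006] turn [-0.001 -0.001  0.005] q [-0.64  0.59  0.15  1.96 -0.15  0.6  -0.49]
```

View pics/s2.png

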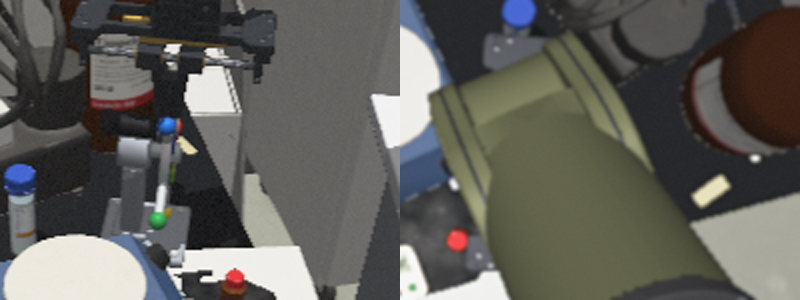

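Blue is at side (282.6,182.6), which is about −37°. I push a little more, then lift over, go right of white and push again.

```bash
python3 -m pendant '[[[0,0,0],[0,-0.005,0],0],[[0,0,0],[0,-0.008,0],0],[[0,0,0],[0,-0.008,0],0],[[0,0,0],[0,-0.004,-0.03],0],[[0,0,0],[0,-0.004,-0.06],0],[[0,0,0],[0,-0.004,-0.09],0],[[0,0,0],[0,0.02,-0.093],0],[[0,0,0],[0,0.05,-0.093],0],[[0,0,0],[0,0.085,-0.093],0],[[0,0,0],[0,0.118,-0.093],0]]'
python3 -m pendant '[[[0,0,0],[0,0,0],0],[[0,0,0],[0,0,0.025],0],[[0,0,0],[0,0,0.05],0],[[0,0,0],[0,0,0.075],0],[[0,0,0],[0,0,0.093],0],[[0,0,0],[0,0,0.093],0]]'
python3 g.py .446 .226 .193
```

```text
clock: 4.8
tool_pos: [0.4443, 0.1061, 0.2868]
eef_rot: [0.999, -0.048, 0.0, -0.0]
contact_force: [0.4, -0.5, 0.1]
opening: 0.004
clock: 5.4
tool_pos: [0.4432, 0.1078, 0.1918]
eef_rot: [0.999, -0.048, -0.002, 0.0]
contact_force: [-0.5, -0.7, 0.0]
opening: 0.005
tool axes [[0.995, -0.096, -0.004], [-0.096, -0.995, -0.0], [-0.004, 0.001, -1.0]] pos [0.4432 0.1078 0.1918] F [-0.5 -0.7  0. ] t 5.4
shift [-0.0086 -0.1179 -0.0012] turn [0.001 0.004 0.004] q [-0.43  0.54  0.14  2.1  -0.15  0.51 -0.27]
```

Now I push white to y ≈ .234, then lift and move back to the right.

```bash
python3 -m pendant '[[[0,0,0],[0,-0.012,0],0],[[0,0,0],[0,-0.024,0],0],[[0,0,0],[0,-0.036,0],0],[[0,0,0],[0,-0.05,0],0],[[0,0,0],[0,-0.064,0],0],[[0,0,0],[0,-0.078,0],0],[[0,0,0],[0,-0.092,0],0],[[0,0,0],[0,-0.106,0],0],[[0,0,0],[0,-0.118,0],0],[[0,0,0],[0,-0.125,0],0]]'
python3 -m pendant '[[[0,0,0],[0,0,0],0],[[0,0,0],[0,0.004,-0.03],0],[[0,0,0],[0,0.004,-0.06],0],[[0,0,0],[0,0.004,-0.09],0],[[0,0,0],[0,0.03,-0.093],0],[[0,0,0],[0,0.06,-0.093],0],[[0,0,0],[0,0.095,-0.093],0],[[0,0,0],[0,0.125,-0.093],0],[[0,0,0],[0,0.125,-0.093],0]]'
python3 ang.py pics/s3.png|grep -v '^[-0-9]'
```

```text
clock: 6.4
tool_pos: [0.4566, 0.2335, 0.1935]
eef_rot: [0.999, -0.048, 0.0, -0.0]
contact_force: [-0.4, -1.5, 0.3]
opening: 0.004
clock: 7.3
tool_pos: [0.444, 0.1024, 0.287]
eef_rot: [0.999, -0.052, 0.0, 0.001]
contact_force: [-0.6, 0.5, 0.3]
opening: 0.0
side red [(53, (8, 8), [287.6, 154.8]), (62, (24, 11), [269.6, 169.6]), (14, (10, 2), [259.3, 170.4]), (10, (2, 9), [288.1, 182.2])]
side yellow [(9, (3, 5), [290.2, 180.4])]
side green [(6, (2, 4), [283.5, 224.5])]
side blue [(9, (2, 6), [285.4, 205.3]), (58, (9, 9), [278.4, 231.1])]
top red [(90, (10, 12), [313.0, 192.7])]
top yellow [(76, (9, 11), [327.3, 196.0])]
top green []
top blue [(61, (9, 9), [243.6, 188.8])]
```

View pics/s3.png

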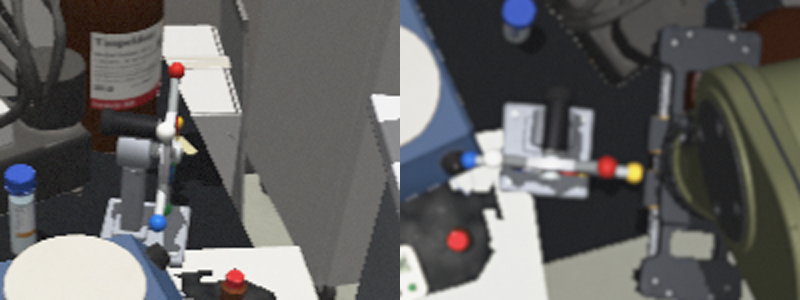

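Red is at top (313,192.7), about +30°. I lower the gripper and push red left, stopping just short of the target.

```bash
python3 -m pendant '[[[0,0,0],[0,0,0.025],0],[[0,0,0],[0,0,0.05],0],[[0,0,0],[0,0,0.075],0],[[0,0,0],[0,0,0.093],0],[[0,0,0],[0,0,0.093],0]]'
python3 -m pendant '[[[0,0,0],[0,-0.012,0],0],[[0,0,0],[0,-0.024,0],0],[[0,0,0],[0,-0.036,0],0],[[0,0,0],[0,-0.045,0],0],[[0,0,0],[0,-0.052,0],0],[[0,0,0],[0,-0.057,0],0],[[0,0,0],[0,-0.061,0],0],[[0,0,0],[0,-0.063,0],0],[[0,0,0],[0,-0.063,0],0],[[0,0,0],[0,-0.063,0],0]]'
python3 ang.py pics/s4.png|grep -v '^[-0-9]'
```

```text
clock: 7.9
tool_pos: [0.4433, 0.1085, 0.1917]
eef_rot: [0.999, -0.047, -0.002, 0.0]
contact_force: [-1.0, -0.2, 0.7]
opening: 0.007
clock: 8.9
tool_pos: [0.4506, 0.1701, 0.1935]
eef_rot: [0.999, -0.048, 0.0, -0.0]
contact_force: [-0.0, 0.2, -0.0]
opening: -0.0
side red [(68, (10, 9), [286.2, 160.8]), (64, (23, 12), [269.5, 169.6]), (10, (7, 2), [260.7, 170.3]), (9, (2, 8), [287.3, 185.4])]
side yellow [(6, (3, 3), [290.3, 165.2])]
side green []
side blue [(47, (8, 8), [278.9, 235.2])]
top red []
top yellow []
top green []
top blue []
```

View pics/s4.png

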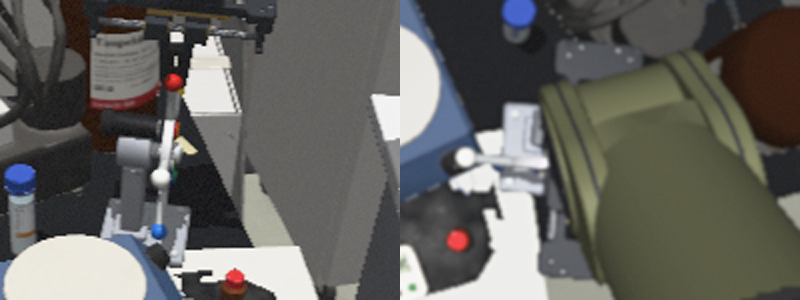

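Red is at side (286.2,160.8), close to the predicted upright position. I back off to the right, lift clear and check.

```bash
python3 -m pendant '[[[0,0,0],[0,0.01,0],0],[[0,0,0],[0,0.02,0],0],[[0,0,0],[0,0.022,-0.03],0],[[0,0,0],[0,0.025,-0.06],0],[[0,0,0],[0,0.03,-0.09],0],[[0,0,0],[0,0.05,-0.095],0],[[0,0,0],[0,0.065,-0.095],0],[[0,0,0],[0,0.065,-0.095],0],[[0,0,0],[0,0.065,-0.095],0]]'
cat > chk.py <<'E'
import pickle;from w import *;from plant import r
s,t=r.snapshot("side"),r.snapshot("top")
obs=[]
for p,box in((s,(270,145,300,250)),(t,(235,170,345,210))):
    for c in ("red","yellow","blue"):
        for n,wh,u in blobs(p,box,c):
            if n>45 and max(wh)<14: obs.append((c,p,np.array(u)));print(c,"side" if p is s else "top",n,u)
f=lambda v:np.concatenate([proj(p,knob(v,k,v[3]))-u for k,p,u in obs])
q=least_squares(f,[.45,.19,-.1,0]);print(q.x,np.degrees(q.x[3]),f(q.x).round(1))
v=[.4517,.1878,-.1]
q=least_squares(lambda a:f([*v,a[0]]),[0.]);print("fixed stand",np.degrees(q.x),q.fun.round(1))
print(plane(t,blobs(t,(225,215,250,240),"red")[0][2],.045),r.get_state()["contact_force"],r.get_state()["clock"])
cv2.imwrite("pics/f.png",np.hstack([cv2.resize(p["image"][y:y+150,x:x+200],(400,300),interpolation=cv2.INTER_CUBIC) for p,x,y in((s,200,120),(t,210,110))])[...,::-1])
E
python3 chk.py
```

```text
clock: 9.9
tool_pos: [0.4436, 0.1048, 0.2878]
eef_rot: [0.999, -0.049, -0.001, 0.0]
contact_force: [-0.8, 0.8, -0.2]
opening: 0.005
red side 63 [285.8, 160.7]
blue side 47 [278.9, 235.2]
red top 76 [289.0, 190.7]
yellow top 71 [329.1, 194.8]
[ 0.45282851  0.18981052 -0.10060851  0.01513355] 0.8670882960491284 [ 0.5  1.1  0.   1.   0.3 -0.7  0.8  0.1]
fixed stand [-0.60570809] [ 1.   1.2  0.6  0.3  0.2 -0.2  1.7  0.6]
[0.37337881 0.28627507 0.045     ] [ 0.92921508 -0.33942358 -0.10892907] 10.0
```

View pics/f.png

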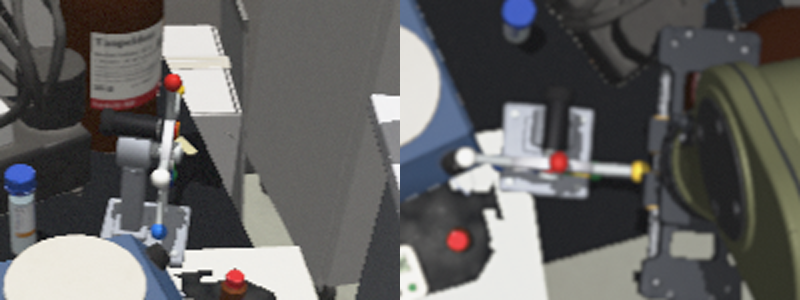

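The red knob is upright within about 1°, at side (285.8,160.7) and top (289.0,190.7). The gripper is clear, and the vial and tube look unmoved.

```bash
python3 -c "
from plant import r
print(r.finish_job())"
```

```text
the job is handed in; nothing more can be done
None
```

I turned the filter wheel counter-clockwise with three sideways pushes of the closed gripper, on the blue, white and red spokes. I then backed off, lifted clear and handed the job in at about 10 s of the 48 s allowed.

- **Wheel angle:** a two-camera fit put the red spoke at +0.9° with the stand's position left free. With the stand fixed where I first measured it, the fit gave −0.6°. The two disagree by about 1.5°, well inside the ±12° allowed. Fit residuals were 1–2 pixels.
- **At rest:** red did not visibly move after I let go. It was at side pixel (286.2, 160.8) before backing off and (285.8, 160.7) after. I did not measure the wheel's speed directly.
- **Contact:** the force readings were at noise level (about 1 N) and the gripper stood clear of everything.
- **Bystanders:** the vial's measured position was the same as at the start. I checked the blue-capped tube only by eye in the last pictures, and it looked unmoved.

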